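# Reset the locked thermostat of the glaze warmer

## Robot

A 6-joint arm with a two-finger parallel gripper is mounted at the origin on the work surface. World frame = base frame: x ahead of the robot, y to its left, z up, the work surface at z = 0. Lengths are in m, angles in degrees, forces in N, time in s.
With the tool pointing down it reaches from about 0.35 to 0.925 m from the base axis. Payload 6.4 kg.
Tool frame: the origin (TCP) lies on the centre line of the jaws, within the pads' length; the fingertips stand ahead of it and the grasp point (between the pads) lies 3 mm ahead of it (tcp_to_tips is the z of the fingertips in the tool frame, in m); z points along the fingers, y is the line along which they close (so a half turn about z gives the same grasp; the last joint's range is limited). The gripper opens to 85 mm and grips with 20 to 120 N. Pads are 22 mm wide; open, the fingers measure 114 mm over their backs; the gripper's body (76 mm by 85 mm) begins 54 mm behind the grasp point. The pads swing forward as they close: fully open they stand 13 mm farther back than shut.
Start: joints at [-80.678, 14.043, 89.255, -0, 76.702, -9.975], TCP at [0.215, -0.613, 0.253] pointing down, gripper open.
Joint ranges: [-179.41, 179.41], [-58.25, 129.5], [7.25, 145.43], [-54.29, 234.29], [11.92, 165.04], [-157.13, 157.13]. Speed limits (degrees/s): [147.25, 147.25, 180, 180, 180, 180].

## Interface

Orientations are given as [roll, pitch, yaw] about the fixed x, y, z axes, in that order (R = Rz(yaw) Ry(pitch) Rx(roll)).
In Python, from bench import get_state, snapshot, job_done, tcp_to_tips gives the robot as it stands.
- The arm moves only by the tool play_rows, never from a script. Its argument "commands" is a list of rows, each an object of numbers: "ax", "ay", "az": the turn, a rotation vector about the world's x, y, z in degrees; "x", "y", "z": the shift along the world's x, y, z in mm; "grip": the finger opening in mm, from 0 to 85.4. In form: [{"ax": .., "ay": .., "az": .., "x": .., "y": .., "z": .., "grip": ..}, ...]. A call has 1 to 8 rows; each row is the pose to reach, as a shift and turn from the pose commanded when the call began; what a row does not reach only later rows make up. A row lasts 1/10 s, in which the tool goes at most 50 mm and 8.59 degrees, less where a joint would pass 70% of its speed; a pose out of reach is approached as far as the arm can. A call with a gripper value outside its range is refused whole. The fingers move at their own pace and stop on an object; "grip_force" is the grip in N (left out, the last holds). Time passes only in rows, so rows that repeat a pose let the fingers close. It gives the time, the measured TCP pose, the force, the opening and the grip force at its end, in the units of the state.
- get_state(): the state, without advancing time (a new reading comes with each control period).
- snapshot(name): name is "scene" or "top"; returns a dict with "img" (384x512x3 uint8, red, green, blue), "fx", "fy", "cx", "cy" (pixels), "k1" (the pictures are not rectified: a ray, as slopes to the right and down, at radius r is drawn at 1 + k1 r^2 times it, then the intrinsics apply), "R" (3x3) and "t" (3): a world point X has camera coordinates R X + t. Camera axes: x right, y down, z forward; pixel columns grow to the right and rows downward; lengths in m; the calibration is good to about 2 mm. A picture is of the moment at which its call begins. There is no depth.
- job_done(): hands the job in; it is judged then, once.
The state is a dict: "clock": time; "joint_positions": joint angles; "qd": joint speeds; "joint_torque": joint torques, N m; "position": TCP position; "tool_rot": TCP orientation; "contact_force": force on the tool from outside, world axes, zero at the start; "ft_torque": the same for the moment, N m; "finger_gap": finger opening in m; "gripper_force": force on a finger pad.
Only numpy, scipy, OpenCV 4.12 (cv2) and the standard library are available. Lean on these libraries where they do the work, as an engineer would, in place of code of your own. Each camera call takes 0.05 s, during which the arm holds its last target. There are 200 camera calls.

## Task

Set the glaze warmer's thermostat for today's glaze: first loosen the small T-bar lock knob (anticlockwise) so that its clamp strap no longer bears on the big dial, then turn the dial until its pointer line is in line with the steel marker tab on the rim of the scale, and then screw the lock knob down firmly (clockwise, as far as it goes) so that the dial is held there. Leave the tab, the tub, the bowl and the icing knife where they are.

Things in the scene. Friction and masses are not known exactly. Their poses are not given: they have to be found in the camera images.
- warmer: Metal countertop glaze warmer, 320 mm wide, 430 mm deep. Its front is a control desk, 190 mm up the slope, rising away from the robot at 26 degrees from level; behind it a flat top 142 mm high with a white lidded pail sunk in it (top 180 mm high). Origin on the table below the desk's middle (100 mm high there). x from front to back, y left seen from the front, z up.
- dial: Thermostat dial, left on the desk: black flange, radius 46 mm, top face 10 mm above the desk, with a bar grip 56 mm long, 16 mm wide, 10 to 48 mm above the desk. Origin on its axis at the desk's face; z out of the desk (26 degrees from vertical, leaning to the robot); x along the bar to the pointer. Turns lightly through 270 degrees, from lower left over the top to lower right.
- dial_pointer (a point): Outer end of the white pointer line, on the flange's upper face, 45 mm from the dial's axis and 10 mm above the desk. The bar has a white line on the same side.
- rider_tip (a point): Where the pointer's end must come: 45 mm from the dial's axis, 10 mm above the desk, straight inward of the marker tab. The tab is a plain steel block 48 to 67 mm from the axis, 7 mm wide, top 9 mm above the desk, on the rim of the black scale disc (radius 70 mm) with white ticks. Not to be pushed. At the start it lies 1.2 to 2.9 rad clockwise of the pointer.
- lock: Lock knob, 104 mm right of the dial: black T-bar, 44 mm long, 13 mm wide, 22 to 48 mm above the desk, on a hub of radius 15 mm. Origin on its axis at the desk's face, z out of the desk, x along the bar. Starts lightly nipped, 0.16 to 0.28 rad past where the strap meets the flange. Clockwise tightens (4 mm per rad) to a hard stop, felt sharply; anticlockwise frees, about 1.2 rad of play.
- strap: Plain steel clamp strap, 16 mm wide, 4 mm thick, 74 mm long, that reaches from under the lock knob over the edge of the dial's flange (to 42 mm from the dial's axis), 10 to 19 mm above the desk. It does not turn. Origin on the lock knob's axis, at the desk's face when fully freed, lower when screwed down.
- tub: White plastic tub with a lid, 148 mm across, 112 mm high, standing on the table to the right of the warmer. Origin at the centre of its underside. A bystander.
- bowl: Open steel bowl, 140 mm across, 60 mm high, on the table to the left of the warmer. Origin at the centre of its underside. A bystander.
- knife: Icing knife with a yellow handle, 260 mm long, lying on the table to the left of the warmer, between it and the bowl or nearer to the robot. Origin at its middle, on the table. A bystander.

How it is judged:
By the outcome, as a careful person would: the job done as asked, in the order asked, and still so for the second after the job is handed in, with the robot touching nothing.
It also fails if it takes over 67 s, if anything falls off the work surface, if the arm or the gripper's body presses on something with over 40 N, if the wrist force passes 120 N, or if a joint passes its speed limit or range.

## Working session

There is one attempt and no reset: what is moved stays moved. The work goes in short steps, Python scripts to look and compute and a tool call to move; the robot and the scene stay as the last step left them, time stands still between calls to the robot, and variables do not carry over. Pictures are saved under pics/ and viewed, at most 10 in all, crops included, and the job is handed in when it is done.

Besides the shell and the picture viewer there is one more tool, called after "Call:" by a JSON object that holds its "fn" and its "kwargs", one argument or row to a line. play_rows: Moves the arm, as the interface text tells. Its arguments: {"type":"object","properties":{"commands":{"type":"array","items":{"type":"object","properties":{"ax":{"type":"number"},"ay":{"type":"number"},"az":{"type":"number"},"x":{"type":"number"},"y":{"type":"number"},"z":{"type":"number"},"grip":{"type":"number"}}}},"grip_force":{"type":"number"}},"required":["commands"]}

```bash
ls; mkdir -p pics; python3 - <<'E'
from bench import *
import cv2,numpy as np
s=get_state();print(s);print(tcp_to_tips)
for n in("scene","top"):
    d=snapshot(n);cv2.imwrite(f"pics/{n}0.png",d["img"][...,::-1])
    np.savez(f"{n}0.npz",**d)
    print(n,[d[k] for k in("fx","fy","cx","cy","k1")],d["R"],d["t"])
E
```

```text
pics
{'clock': 0.0, 'joint_positions': array([-8.06760198e+01,  1.40836176e+01,  8.93256017e+01,  2.53152574e-04,
        7.67015739e+01, -9.97576395e+00]), 'qd': array([-0.02437018,  0.02374085,  0.02175859, -0.06389611, -0.10442751,
       -0.06037413]), 'joint_torque': array([-6.44387319e-05, -4.29502881e+01, -3.26123321e+01, -1.54866329e-04,
        5.38709370e-03, -4.75240668e-06]), 'position': array([ 0.2147467 , -0.61295152,  0.2521794 ]), 'tool_rot': array([-1.79890925e+02, -1.94353915e-02,  1.92996672e+01]), 'contact_force': array([-1.12936451,  1.23208202, -0.00192775]), 'ft_torque': array([ 0.01578238,  0.02240575, -0.02173618]), 'gripper_force': 0.0, 'finger_gap': 0.08566848809577128}
0.022
scene [416.86226249823693, 416.86226249823693, 254.32352949385196, 198.74205491183204, -0.14672462669535524] [[ 0.03452675  0.99933496  0.01172805]
 [ 0.71369182 -0.01643963 -0.7002669 ]
 [-0.69960839  0.03254816 -0.71378479]] [-0.08372343 -0.34672959  1.61006723]
top [420.4706250404382, 420.4706250404382, 257.4241418327185, 187.52208634418443, -0.11604063545223975] [[-0.00645403 -0.99992967  0.00994944]
 [-0.98518991  0.0046534  -0.17140359]
 [ 0.17134524 -0.01090834 -0.98515066]] [0.0740147  0.58681128 1.23382393]
```

```bash
python3 - <<'E'
import cv2
a=cv2.imread("pics/scene0.png");b=cv2.imread("pics/top0.png")
cv2.imwrite("pics/both.png",cv2.resize(cv2.vconcat([a,b]),(400,600))); 
E
```

```text
(no output)
```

View pics/scene0.png

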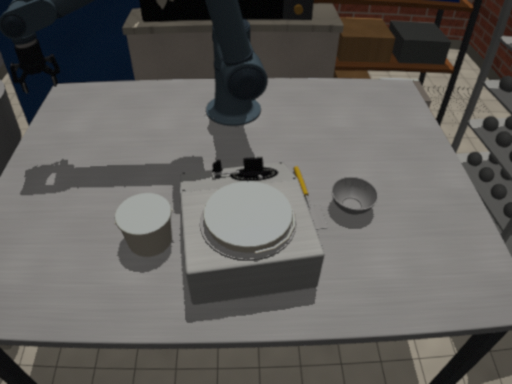

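View pics/top0.png

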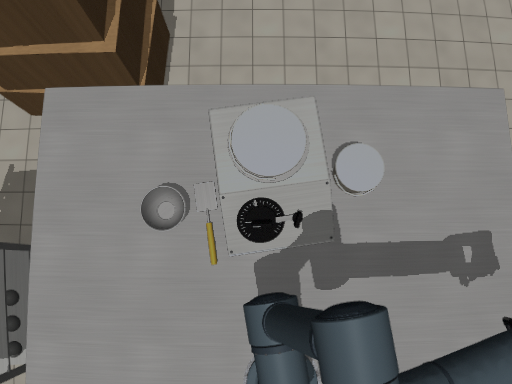

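The scene camera looks from behind: dial grip at about (254,165), lock at (217,168), desk mostly hidden by the pail. In the top view the dial is at about (261,220) and the lock at (298,218), with the bowl and knife to the left and the tub to the right. Next I'll enlarge both.

```bash
python3 - <<'E'
import cv2
a=cv2.imread("pics/scene0.png");b=cv2.imread("pics/top0.png")
A=cv2.resize(a[145:190,190:310],(800,300),interpolation=cv2.INTER_CUBIC)
B=cv2.resize(b[175:265,205:345],(800,514),interpolation=cv2.INTER_CUBIC)
cv2.imwrite("pics/cA.png",A);cv2.imwrite("pics/cB.png",B)
E
```

```text
(no output)
```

View pics/cB.png

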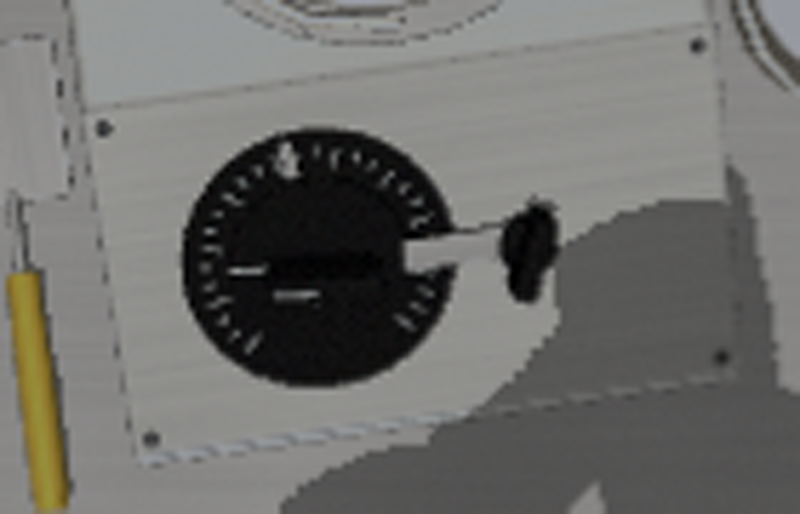

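View pics/cA.png

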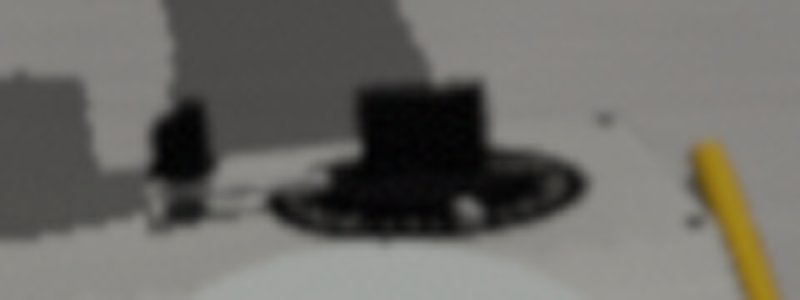

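The top crop shows the pointer line on the left (crop 228–268,271), the tab at the top (288,160), and the strap reaching right to the lock at about (528,250). The four desk screws are also visible. The scene crop shows the bar grip, tab and lock from behind. I'll measure these now.

```bash
cat > h.py <<'E'
import cv2,numpy as np
from scipy.optimize import brentq
def load(n): return dict(np.load(n+".npz"))
def ray(d,u,v):
    K=np.array([[d["fx"],0,d["cx"]],[0,d["fy"],d["cy"]],[0,0,1]],float)
    p=cv2.undistortPoints(np.array([[[u,v]]],float),K,np.array([d["k1"],0,0,0],float))[0,0]
    R=d["R"];return -R.T@d["t"],R.T@np.r_[p,1]
def proj(d,X):
    K=np.array([[d["fx"],0,d["cx"]],[0,d["fy"],d["cy"]],[0,0,1]],float)
    return cv2.projectPoints(np.array(X,float).reshape(-1,3),cv2.Rodrigues(d["R"])[0],d["t"],K,np.array([d["k1"],0,0,0],float))[0][:,0]
def onplane(d,uv,P,n):
    o,r=ray(d,*uv);return o+r*(n@(P-o))/(n@r)
def tri(d1,u1,d2,u2):
    o1,r1=ray(d1,*u1);o2,r2=ray(d2,*u2)
    s=np.linalg.lstsq(np.c_[r1,-r2],o2-o1,rcond=None)[0]
    a,b=o1+s[0]*r1,o2+s[1]*r2;return (a+b)/2,np.linalg.norm(a-b)
def axes(yaw,tilt=np.radians(26)):
    c,s=np.cos(yaw),np.sin(yaw);Rz=np.array([[c,-s,0],[s,c,0],[0,0,1]])
    ct,st=np.cos(tilt),np.sin(tilt)
    return Rz@np.array([[ct,0,-st],[0,1,0],[st,0,ct]])  # cols: up-slope, left, normal
E
python3 - <<'E'
from h import *
T=load("top0");S=load("scene0")
g=cv2.cvtColor(T["img"],cv2.COLOR_RGB2GRAY).astype(float)
cb=lambda u,v:((u+.5)/5.714-.5+205,(v+.5)/5.714-.5+175)
ca=lambda u,v:((u+.5)/6.667-.5+190,(v+.5)/6.667-.5+145)
def dark(u,v,r=3):
    x,y=map(round,(u,v));w=g[y-r:y+r+1,x-r:x+r+1];q=np.clip(np.median(w)-20-w,0,None)
    yy,xx=np.mgrid[y-r:y+r+1,x-r:x+r+1];return (q*xx).sum()/q.sum(),(q*yy).sum()/q.sum()
sc=[dark(*cb(*p)) for p in[(103,128),(697,46),(722,357),(150,438)]];print("screws",np.round(sc,1))
yaw=0;O=np.array([.5,0,.1])
for i in range(30):
    A=axes(yaw);P=np.array([onplane(T,p,O,A[:,2]) for p in sc])
    O=np.r_[P.mean(0)[:2],.1]
    v=(P[0]+P[3]-P[1]-P[2]);v2=(P[0]+P[1]-P[2]-P[3])
    yaw=np.arctan2(-v[0],v[1])
A=axes(yaw);print("O",O,"yaw",np.degrees(yaw));print("screws local",np.round((P-O)@A*1e3,1))
# disc ellipse
m=(g<60).astype(np.uint8);m[:,:225]=0;m[:,285:]=0;m[:195]=0;m[245:]=0
m=cv2.morphologyEx(m,cv2.MORPH_CLOSE,np.ones((5,5)))
c=max(cv2.findContours(m,0,2)[0],key=cv2.contourArea);h=cv2.convexHull(c)[:,0]
L=np.array([(onplane(T,p,O,A[:,2])-O)@A for p in h])[:,:2]*1e3
(cx,cy),r=cv2.minEnclosingCircle(L.astype(np.float32));print("disc local",cx,cy,r)
M=np.c_[2*L,np.ones(len(L))];s=np.linalg.lstsq(M,(L**2).sum(1),rcond=None)[0];print("fit",s[:2],np.sqrt(s[2]+s[0]**2+s[1]**2))
for n,z,p in[("ptr_out",10,(228,271)),("ptr_in",10,(268,271)),("tab",9,(288,160)),("barline a",48,(275,296)),("barline b",320*0+48,(320,294)),("strap tip t",14,(403,240)),("strap tip b",14,(408,270)),("lockT",48,(540,205)),("lockB",48,(526,300)),("lockc",48,(530,252))]:
    q=onplane(T,cb(*p),O+A[:,2]*z/1e3,A[:,2]);print(n,np.round((q-O)@A*1e3,1))
for n,a,b in[("tab",(468,208),(288,160)),("screwL",(605,118),(150,438)),("screwLback",(695,220),(103,128))]:
    X,e=tri(T,cb(*b),S,ca(*a));print("tri",n,np.round((X-O)@A*1e3,1),round(e*1e3,1))
E
```

```text
screws [[222.7 197.1]
 [326.6 182.5]
 [330.8 237.2]
 [231.  251.5]]
O [0.48959431 0.01173301 0.1       ] yaw 7.717940754324139
screws local [[  84.9  149.7    0. ]
 [  85.3 -149.9    0. ]
 [ -85.3 -149.9   -0. ]
 [ -84.9  150.1   -0. ]]
disc local 0.10226307809352875 51.969112396240234 69.98068237304688
fit [ 0.22082595 52.29223435] 69.35322475618285
ptr_out [ 4.9 98.3 10. ]
ptr_in [ 1.9 78.4 10. ]
tab [58.3 61.1  9. ]
barline a [ 3. 77. 48.]
barline b [ 0.7 55.1 48. ]
strap tip t [ 9.8  9.4 14. ]
strap tip b [-6.5  8.6 14. ]
lockT [ 30.5 -56.5  48. ]
lockB [-17.7 -45.   48. ]
lockc [  7.  -49.4  48. ]
tri tab [58.1 61.2  8.3] 0.1
tri screwL [-83.4 150.2   1.8] 0.3
tri screwLback [ 85.7 150.1   1.5] 0.7
```

Everything agrees: the screws form a 170×300 mm rectangle, the disc radius is 70.0 mm, and the triangulated tab height is 8.3 mm (text says 9). The dial is at local (0,52) and the lock at (0,-52). I'll refine the lock bar, tab and pointer angles, then plan the approach.

```bash
cat >> h.py <<'E'
from scipy.spatial.transform import Rotation as Rn
import json,os
O=np.array([0.4896,0.0117,0.1]);YAW=np.radians(7.72);A=axes(YAW)
DIAL=np.array([0,52.]);LOCK=np.array([0,-52.])
def pose(c,h,phi): # TCP at axis c, h mm above desk, closing dir phi (deg, ccw from up-slope)
    p=O*1e3+A@np.r_[c,h];f=np.radians(phi);y=A@np.array([np.cos(f),np.sin(f),0]);z=-A[:,2]
    return p,np.c_[np.cross(y,z),y,z]
def cmd(): 
    j=json.load(open("cmd.json"));return np.array(j[0]),np.array(j[1])
def plan(p,R,commit=True):
    p0,R0=cmd();d=np.round(p-p0,1);w=np.round(np.degrees(Rn.from_matrix(R@R0.T).as_rotvec()),1)
    print("xyz",d,"turn",w,"rows>=",max(np.linalg.norm(d)/50,np.linalg.norm(w)/8.59).round(1))
    if commit: json.dump([(p0+d).tolist(),(Rn.from_rotvec(np.radians(w)).as_matrix()@R0).tolist()],open("cmd.json","w"))
def local(s):
    X=(s["position"]-O)@A*1e3;R=Rn.from_euler("xyz",s["tool_rot"],degrees=True).as_matrix();y=A.T@R[:,1];z=A.T@R[:,2]
    return np.round(X,1),round(float(np.degrees(np.arctan2(y[1],y[0]))),2),np.round(z,3)
def img_local(d,uv,h): return (onplane(d,uv,O+A[:,2]*h/1e3,A[:,2])-O)@A*1e3
def white(d,c,h,r0,r1,thr=30,lim=None):
    """brightness-weighted bearing (deg) of bright pixels at height h, radius r0..r1 about c, by bearing window"""
    g=cv2.cvtColor(d["img"],cv2.COLOR_RGB2GRAY).astype(float);q=[]
    for v in range(195,250):
        for u in range(225,300):
            if g[v,u]>thr:
                L=img_local(d,(u,v),h)[:2]-c;r=np.hypot(*L);f=np.degrees(np.arctan2(L[1],L[0]))
                if r0<r<r1 and (lim is None or abs((f-lim[0]+180)%360-180)<lim[1]): q.append((g[v,u]-thr,*L))
    q=np.array(q);m=(q[:,:1]*q[:,1:]).sum(0)/q[:,0].sum();return np.round(m,1),round(float(np.degrees(np.arctan2(m[1],m[0]))),2),len(q)
E
python3 - <<'E'
from h import *
T=load("top0")
print("tab",white(T,DIAL,9,46,69,60,(9,9)),white(T,DIAL,9,46,69,110,(9,9)))
print("ptr",white(T,DIAL,10,26,47,50,(84,12)),"barline",white(T,DIAL,48,-1,30,50,(84,60)))
g=cv2.cvtColor(T["img"],cv2.COLOR_RGB2GRAY);m=((g<45)*1).astype(np.uint8);m[:,:290]=0;m[:,306:]=0;m[:206]=0;m[:,:]*=1;m[232:]=0
print(m[206:232,290:306]);
q=np.array([img_local(T,(u,v),48)[:2] for v,u in np.argwhere(m)]);print("lock blob",q.mean(0),q.min(0),q.max(0))
R0=Rn.from_euler("xyz",[180,0,19.3],degrees=True).as_matrix()
json.dump([[215,-613,253],R0.tolist()],open("cmd.json","w"))
print(img_local(T,(297,209),22),img_local(T,(297,209),48))
for f in (-105,):
    p,R=pose(LOCK,120,f);print(p);plan(p,R,False);p,R=pose(LOCK,46,f);print(p)
E
```

```text
tab (array([57.9,  9.6]), 9.41, 20) (array([58.1,  9.1]), 8.86, 12)
ptr (array([ 3.7, 37.8]), 84.47, 6) barline (array([ 2.4, 13.6]), 79.95, 9)
[[0 0 0 0 0 0 0 0 0 0 0 0 0 0 0 0]
 [0 0 0 0 0 0 0 0 0 0 0 0 0 0 0 0]
 [0 0 0 0 0 0 0 0 0 0 0 0 0 0 0 0]
 [0 0 0 0 0 0 0 0 0 0 0 0 0 0 0 0]
 [0 0 0 0 0 0 0 0 0 0 0 0 0 0 0 0]
 [0 0 0 0 0 0 0 0 1 1 0 0 0 0 0 0]
 [0 0 0 0 0 0 0 1 1 1 1 0 0 0 0 0]
 [0 0 0 0 0 1 1 1 1 1 1 1 0 0 0 0]
 [0 0 0 0 1 1 1 1 1 1 1 1 0 0 0 0]
 [0 0 0 1 1 1 1 1 1 1 1 1 0 0 0 0]
 [0 0 0 1 1 1 1 1 1 1 1 1 0 0 0 0]
 [0 0 0 1 1 1 1 1 1 1 1 1 0 0 0 0]
 [0 0 0 1 1 1 1 1 1 1 1 1 1 0 0 0]
 [0 0 0 1 1 1 1 1 1 1 1 1 0 0 0 0]
 [0 0 0 1 1 1 1 1 1 1 1 1 0 0 0 0]
 [0 0 0 0 1 1 1 1 1 1 1 0 0 0 0 0]
 [0 0 0 0 1 1 1 1 1 1 0 0 0 0 0 0]
 [0 0 0 0 1 1 1 1 1 0 0 0 0 0 0 0]
 [0 0 0 0 1 1 1 1 1 0 0 0 0 0 0 0]
 [0 0 0 0 1 1 1 1 1 0 0 0 0 0 0 0]
 [0 0 0 0 0 1 1 1 1 0 0 0 0 0 0 0]
 [0 0 0 0 0 0 1 1 0 0 0 0 0 0 0 0]
 [0 0 0 0 0 0 0 0 0 0 0 0 0 0 0 0]
 [0 0 0 0 0 0 0 0 0 0 0 0 0 0 0 0]
 [0 0 0 0 0 0 0 0 0 0 0 0 0 0 0 0]
 [0 0 0 0 0 0 0 0 0 0 0 0 0 0 0 0]]
lock blob [  7.72364594 -48.53322047] [-17.61030638 -62.56048368] [ 29.38440296 -36.82334206]
[ 26.20645496 -54.42739454  22.        ] [ 35.64636419 -51.09970483  48.        ]
[444.45751946 -46.89516898 207.85528556]
xyz [229.5 566.1 -45.1] turn [  9.4 -24.5 -26.1] rows>= 12.3
[476.60296499 -42.53750769 141.34452613]
```

```bash
python3 - <<'E'
from h import *
p,R=pose(LOCK,115,-108);plan(p,R)
E
```

```text
xyz [231.6 566.4 -49.6] turn [ 10.1 -24.3 -29.1] rows>= 12.3
```

Call:
{"fn": "play_rows", "kwargs": {
  "commands": [
    {"x": 14,"y": 35,"z": -3,"ax": 0.6,"ay": -1.5,"az": -1.8,"grip": 50},
    {"x": 43,"y": 106,"z": -9,"ax": 1.9,"ay": -4.5,"az": -5.5,"grip": 50},
    {"x": 58,"y": 142,"z": -12,"ax": 2.5,"ay": -6.1,"az": -7.3,"grip": 50},
    {"x": 72,"y": 177,"z": -15,"ax": 3.2,"ay": -7.6,"az": -9.1,"grip": 50},
    {"x": 87,"y": 212,"z": -19,"ax": 3.8,"ay": -9.1,"az": -10.9,"grip": 50},
    {"x": 101,"y": 248,"z": -22,"ax": 4.4,"ay": -10.6,"az": -12.7,"grip": 50},
    {"x": 115.8,"y": 283.2,"z": -24.8,"ax": 5.05,"ay": -12.15,"az": -14.55,"grip": 50},
    {"x": 115.8,"y": 283.2,"z": -24.8,"ax": 5.05,"ay": -12.15,"az": -14.55,"grip": 50}
  ],
  "grip_force": 40
}}

```text
clock: 0.9
position: [0.331, -0.3263, 0.2269]
tool_rot: [-177.4, -12.9, 4.5]
contact_force: [-0.4, 0.1, 0.4]
finger_gap: 0.0498
gripper_force: 0.0
```

Call:
{"fn": "play_rows", "kwargs": {
  "commands": [
    {"x": 29,"y": 71,"z": -6,"ax": 1.3,"ay": -3,"az": -3.6,"grip": 50},
    {"x": 43,"y": 106,"z": -9,"ax": 1.9,"ay": -4.5,"az": -5.5,"grip": 50},
    {"x": 58,"y": 142,"z": -12,"ax": 2.5,"ay": -6.1,"az": -7.3,"grip": 50},
    {"x": 72,"y": 177,"z": -15,"ax": 3.2,"ay": -7.6,"az": -9.1,"grip": 50},
    {"x": 87,"y": 212,"z": -19,"ax": 3.8,"ay": -9.1,"az": -10.9,"grip": 50},
    {"x": 101,"y": 248,"z": -22,"ax": 4.4,"ay": -10.6,"az": -12.7,"grip": 50},
    {"x": 115.8,"y": 283.2,"z": -24.8,"ax": 5.05,"ay": -12.15,"az": -14.55,"grip": 50},
    {"x": 115.8,"y": 283.2,"z": -24.8,"ax": 5.05,"ay": -12.15,"az": -14.55,"grip": 50}
  ]
}}

```text
clock: 1.7
position: [0.4463, -0.0435, 0.2027]
tool_rot: [-171.3, -24.6, -11.9]
contact_force: [0.3, -0.0, 0.4]
finger_gap: 0.05
gripper_force: 0.0
```

```bash
python3 - <<'E'
from h import *
from bench import *
s=get_state();print(s["clock"],s["joint_positions"].round(1),s["contact_force"],s["finger_gap"]);print(local(s),cmd()[0],s["position"])
d=snapshot("top");np.savez("top1.npz",**d);e=snapshot("scene")
a=cv2.resize(d["img"][165:265,205:345],(700,500),interpolation=3)
b=cv2.resize(e["img"][120:200,170:310],(700,400),interpolation=3)
cv2.imwrite("pics/v1.png",cv2.resize(cv2.hconcat([cv2.resize(a,(400,286)),cv2.resize(b,(400,229))[:, :] if 0 else cv2.copyMakeBorder(cv2.resize(b,(400,229)),0,57,0,0,0)]),(800,286))[...,::-1])
p,R=pose(LOCK,47,-108);plan(p,R,False)
E
```

```text
1.7 [-28.3 -26.8 134.6  19.2  52.5  62.6] [ 0.30450177 -0.00829038  0.40519014] 0.04996846824775014
(array([ -0.2, -48.9, 114.4]), -107.75, array([-0.001,  0.004, -1.   ])) [446.6 -46.6 203.4] [ 0.44630447 -0.0435471   0.20271435]
xyz [ 29.6   4.  -61.2] turn [-0.  0.  0.] rows>= 1.4
```

View pics/v1.png

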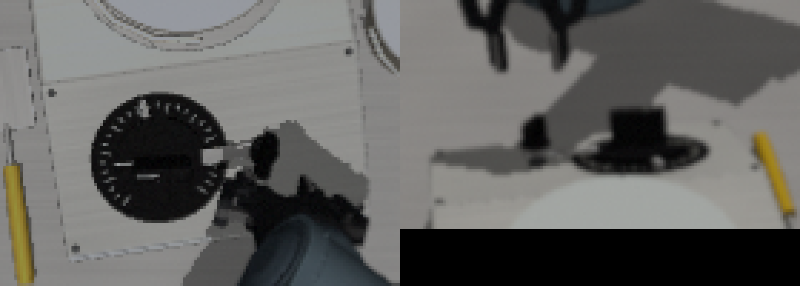

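The view shows the gripper's fingers above and nearer the robot than the lock, with the bar upright between them and nothing touched. The measured y is 3 mm past the command, so I'll let it settle while descending part way.

Call:
{"fn": "play_rows", "kwargs": {
  "commands": [
    {"x": 10,"y": 1.5,"z": -20,"grip": 50},
    {"x": 18,"y": 2.5,"z": -37,"grip": 50},
    {"x": 18,"y": 2.5,"z": -37,"grip": 50},
    {"x": 18,"y": 2.5,"z": -37,"grip": 50}
  ]
}}

```text
invalid input
```

```bash
python3 - <<'E'
from h import *
from bench import *
s=get_state();print(s["clock"],s["joint_positions"].round(1),s["qd"].round(2),s["contact_force"]);print(local(s),s["position"])
E
```

```text
1.8 [-28.7 -26.8 134.5  19.2  52.5  62.4] [-2.64 -0.06 -0.59  0.09  0.1   0.02] [1.01416086 0.53969712 0.31314607]
(array([ -0. , -52.2, 115.3]), -107.91, array([-0.   ,  0.001, -1.   ])) [ 0.4465039  -0.04682814  0.20364134]
```

Call:
{"fn": "play_rows", "kwargs": {
  "commands": [
    {"x": 10,"y": 1.5,"z": -20,"ax": 0,"ay": 0,"az": 0,"grip": 50},
    {"x": 18,"y": 2.5,"z": -37,"ax": 0,"ay": 0,"az": 0,"grip": 50},
    {"x": 25,"y": 3.4,"z": -51,"ax": 0,"ay": 0,"az": 0,"grip": 50},
    {"x": 29.6,"y": 4,"z": -61.2,"ax": 0,"ay": 0,"az": 0,"grip": 50},
    {"x": 29.6,"y": 4,"z": -61.2,"ax": 0,"ay": 0,"az": 0,"grip": 50},
    {"x": 29.6,"y": 4,"z": -61.2,"ax": 0,"ay": 0,"az": 0,"grip": 50}
  ]
}}

```text
clock: 2.4
position: [0.4761, -0.0445, 0.1428]
tool_rot: [-171.4, -24.7, -12.3]
contact_force: [-0.9, 0.4, -0.0]
finger_gap: 0.0502
gripper_force: 0.0
```

```bash
python3 - <<'E'
from h import *
from bench import *
s=get_state();print(s["clock"],s["contact_force"],s["ft_torque"]);print(local(s))
p,R=pose(LOCK,47,-108);plan(p,R)
E
```

```text
2.4 [-0.94578635  0.40508998 -0.04452801] [-0.0769564   0.1813182   0.00860665]
(array([ -0. , -53.9,  47.6]), -108.14, array([ 0.   , -0.001, -1.   ]))
xyz [ 29.6   4.  -61.2] turn [-0.  0.  0.] rows>= 1.4
```

Now close gently and read the bar's alignment.

Call:
{"fn": "play_rows", "kwargs": {
  "commands": [
    {"x": 0,"y": 0,"z": 0,"ax": 0,"ay": 0,"az": 0,"grip": 20},
    {"x": 0,"y": 0,"z": 0,"ax": 0,"ay": 0,"az": 0,"grip": 10},
    {"x": 0,"y": 0,"z": 0,"ax": 0,"ay": 0,"az": 0,"grip": 5},
    {"x": 0,"y": 0,"z": 0,"ax": 0,"ay": 0,"az": 0,"grip": 5},
    {"x": 0,"y": 0,"z": 0,"ax": 0,"ay": 0,"az": 0,"grip": 5},
    {"x": 0,"y": 0,"z": 0,"ax": 0,"ay": 0,"az": 0,"grip": 5}
  ],
  "grip_force": 40
}}

```text
clock: 3.0
position: [0.477, -0.0435, 0.1447]
tool_rot: [-171.4, -24.8, -12.2]
contact_force: [-5.6, 0.6, 8.4]
finger_gap: 0.0122
gripper_force: 43.8
```

```bash
python3 - <<'E'
from h import *
from bench import *
s=get_state();print(s["clock"],"F desk",A.T@s["contact_force"],"M desk",A.T@s["ft_torque"],s["finger_gap"],s["gripper_force"]);print(local(s))
for k in(20,40,60):
    p,R=pose(LOCK,47,-108+k);plan(p,R,False)
E
```

```text
3.0 F desk [-1.25225768  1.39848655  9.9877693 ] M desk [0.24671942 0.31480552 0.02987526] 0.012192859919918966 43.848726694704965
(array([  1.7, -53. ,  48.9]), -107.97, array([ 0.003, -0.001, -1.   ]))
xyz [-0.  0.  0.] turn [-8.7 -1.2 18. ] rows>= 2.3
xyz [-0.  0.  0.] turn [-17.4  -2.3  36. ] rows>= 4.7
xyz [-0.  0.  0.] turn [-26.1  -3.5  53.9] rows>= 7.0
```

Fingertips press about 10 N on the hub, so I'll open a little, rise 4 mm along the normal and re-close.

Call:
{"fn": "play_rows", "kwargs": {
  "commands": [
    {"x": 0,"y": 0,"z": 0,"ax": 0,"ay": 0,"az": 0,"grip": 24},
    {"x": -1.7,"y": -0.2,"z": 3.6,"ax": 0,"ay": 0,"az": 0,"grip": 24},
    {"x": -1.7,"y": -0.2,"z": 3.6,"ax": 0,"ay": 0,"az": 0,"grip": 24},
    {"x": -1.7,"y": -0.2,"z": 3.6,"ax": 0,"ay": 0,"az": 0,"grip": 5},
    {"x": -1.7,"y": -0.2,"z": 3.6,"ax": 0,"ay": 0,"az": 0,"grip": 5},
    {"x": -1.7,"y": -0.2,"z": 3.6,"ax": 0,"ay": 0,"az": 0,"grip": 5},
    {"x": -1.7,"y": -0.2,"z": 3.6,"ax": 0,"ay": 0,"az": 0,"grip": 5}
  ]
}}

```text
clock: 3.7
position: [0.4743, -0.0433, 0.1464]
tool_rot: [-171.4, -24.6, -12.2]
contact_force: [-5.9, -0.3, 5.4]
finger_gap: 0.0122
gripper_force: 40.4
```

```bash
python3 - <<'E'
from h import *
from bench import *
s=get_state();print(s["clock"],"F desk",A.T@s["contact_force"],"M desk",A.T@s["ft_torque"],s["finger_gap"],s["gripper_force"]);print(local(s))
p,R=pose(LOCK,51,-108);plan(p,R)
# turn lock, and rise 4mm/rad as it unscrews
for k in(15,30,45,50):
    p,R=pose(LOCK,51+4*np.radians(k),-108+k);plan(p,R,k==50)
E
```

```text
3.7 F desk [-2.8998425   0.47097911  7.45767309] M desk [ 0.010553    0.61501222 -0.09451924] 0.01217430029123813 40.44513702392578
(array([  0. , -52.5,  51.6]), -108.03, array([ 0.,  0., -1.]))
xyz [-1.8 -0.2  3.6] turn [-0.  0.  0.] rows>= 0.1
xyz [-0.4 -0.1  1. ] turn [-6.6 -0.9 13.5] rows>= 1.8
xyz [-0.9 -0.2  1.9] turn [-13.1  -1.8  27. ] rows>= 3.5
xyz [-1.3 -0.2  2.9] turn [-19.6  -2.6  40.5] rows>= 5.2
xyz [-1.5 -0.2  3.2] turn [-21.8  -2.9  45. ] rows>= 5.8
```

Call:
{"fn": "play_rows", "kwargs": {
  "commands": [
    {"x": -0.2,"y": 0,"z": 0.5,"ax": -3.3,"ay": -0.4,"az": 6.8,"grip": 5},
    {"x": -0.4,"y": -0.1,"z": 1,"ax": -6.6,"ay": -0.9,"az": 13.5,"grip": 5},
    {"x": -0.6,"y": -0.1,"z": 1.4,"ax": -9.8,"ay": -1.3,"az": 20.2,"grip": 5},
    {"x": -0.9,"y": -0.2,"z": 1.9,"ax": -13.1,"ay": -1.8,"az": 27,"grip": 5},
    {"x": -1.1,"y": -0.2,"z": 2.4,"ax": -16.4,"ay": -2.2,"az": 33.8,"grip": 5},
    {"x": -1.3,"y": -0.2,"z": 2.9,"ax": -19.6,"ay": -2.6,"az": 40.5,"grip": 5},
    {"x": -1.5,"y": -0.2,"z": 3.2,"ax": -21.8,"ay": -2.9,"az": 45,"grip": 5},
    {"x": -1.5,"y": -0.2,"z": 3.2,"ax": -21.8,"ay": -2.9,"az": 45,"grip": 5}
  ],
  "grip_force": 60
}}

```text
clock: 4.5
position: [0.4737, -0.0441, 0.1466]
tool_rot: [165.2, -21.9, 42.4]
contact_force: [44.4, -1.9, -43.1]
finger_gap: 0.0115
gripper_force: 58.7
```

```bash
python3 - <<'E'
from h import *
from bench import *
s=get_state();print(s["clock"],"F desk",A.T@s["contact_force"],"M desk",A.T@s["ft_torque"],s["finger_gap"],s["gripper_force"]);print(local(s))
p0,R0=cmd()
print("retreat 60 along n",A[:,2]*60)
# to above dial, closing dir -6
p,R=pose(LOCK,114.5,-58);json.dump([p.tolist(),R.tolist()],open("cmd2.json","w"))
E
```

```text
4.5 F desk [ 20.38414759  -7.85933714 -57.93143167] M desk [-1.37986163 -3.21512654  0.18816754] 0.011477671281391837 58.738975524902344
(array([ -0.5, -53.1,  52.1]), -58.13, array([ 0.004, -0.004, -1.   ]))
retreat 60 along n [-26.06387476  -3.53323889  53.92764278]
```

The knob doesn't rise as it unscrews: the tool was pulled down with 58 N. I'll relax that, release and retreat.

Call:
{"fn": "play_rows", "kwargs": {
  "commands": [
    {"x": 1.2,"y": 0.2,"z": -2.5,"ax": 0,"ay": 0,"az": 0,"grip": 5},
    {"x": 1.2,"y": 0.2,"z": -2.5,"ax": 0,"ay": 0,"az": 0,"grip": 40},
    {"x": 1.2,"y": 0.2,"z": -2.5,"ax": 0,"ay": 0,"az": 0,"grip": 40},
    {"x": -6,"y": -1,"z": 13,"ax": 0,"ay": 0,"az": 0,"grip": 40},
    {"x": -17,"y": -2,"z": 35,"ax": 0,"ay": 0,"az": 0,"grip": 40},
    {"x": -26,"y": -4,"z": 54,"ax": 0,"ay": 0,"az": 0,"grip": 40},
    {"x": -26,"y": -4,"z": 54,"ax": 0,"ay": 0,"az": 0,"grip": 40},
    {"x": -26,"y": -4,"z": 54,"ax": 0,"ay": 0,"az": 0,"grip": 40}
  ]
}}

```text
clock: 5.3
position: [0.4468, -0.0475, 0.2031]
tool_rot: [165.5, -21.8, 42.6]
contact_force: [-0.3, -0.5, -0.2]
finger_gap: 0.0396
gripper_force: 0.0
```

```bash
python3 - <<'E'
from h import *
from bench import *
p,R=cmd();json.dump([(p+[-26,-4,54]).tolist(),R.tolist()],open("cmd.json","w"))
s=get_state();print(s["clock"],"F desk",A.T@s["contact_force"],s["finger_gap"]);print(local(s),cmd()[0],s["position"])
d=snapshot("top");e=snapshot("scene")
a=cv2.resize(d["img"][175:255,220:332],(560,400),interpolation=3)
b=cv2.resize(e["img"][145:190,190:310],(560,210),interpolation=3)
cv2.imwrite("pics/v2.png",cv2.resize(cv2.vconcat([a,b]),(550,600))[...,::-1])
p,R=pose(DIAL,110,-6);plan(p,R)
p,R=pose(DIAL,50,-6);plan(p,R)
E
```

```text
5.3 F desk [-0.42334497 -0.47748324 -0.0513881 ] 0.03963527902988051
(array([ -0. , -52.9, 114.7]), -57.96, array([ 0.   , -0.001, -1.   ])) [446.9 -47.  203. ] [ 0.44682494 -0.0474515   0.20311359]
xyz [-12.1 103.8  -4.1] turn [-22.5  -3.1  46.7] rows>= 6.0
xyz [ 26.1   3.5 -54. ] turn [-0.  0.  0.] rows>= 1.2
```

View pics/v2.png

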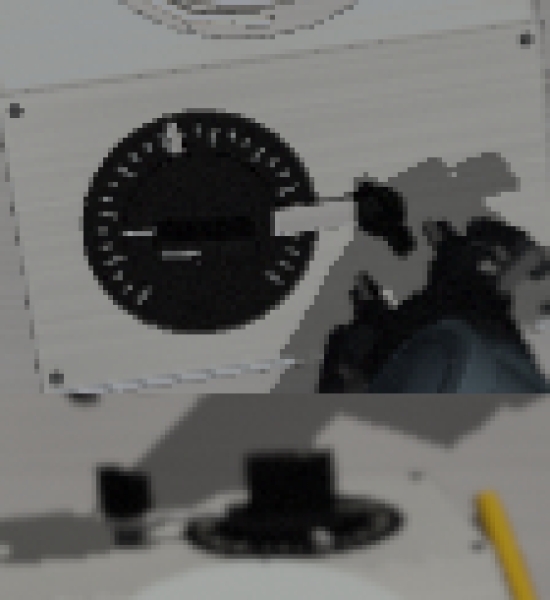

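The lock bar now leans about 30° (crop 358,190 to 408,245), so it turned. Pointer (140,233) and tab (172,137) haven't moved. On to the dial.

Call:
{"fn": "play_rows", "kwargs": {
  "commands": [
    {"x": -2,"y": 17,"z": -1,"ax": -3.8,"ay": -0.5,"az": 7.8,"grip": 40},
    {"x": -4,"y": 35,"z": -1,"ax": -7.5,"ay": -1,"az": 15.6,"grip": 40},
    {"x": -6,"y": 52,"z": -2,"ax": -11.2,"ay": -1.5,"az": 23.4,"grip": 40},
    {"x": -8,"y": 69,"z": -3,"ax": -15,"ay": -2.1,"az": 31.1,"grip": 40},
    {"x": -10,"y": 86,"z": -3,"ax": -18.8,"ay": -2.6,"az": 38.9,"grip": 40},
    {"x": -12.1,"y": 103.8,"z": -4.1,"ax": -22.5,"ay": -3.1,"az": 46.7,"grip": 40},
    {"x": -12.1,"y": 103.8,"z": -4.1,"ax": -22.5,"ay": -3.1,"az": 46.7,"grip": 40},
    {"x": -12.1,"y": 103.8,"z": -4.1,"ax": -22.5,"ay": -3.1,"az": 46.7,"grip": 40}
  ],
  "grip_force": 30
}}

```text
clock: 6.2
position: [0.4344, 0.0566, 0.1981]
tool_rot: [154.2, -2.7, 92.3]
contact_force: [0.6, 0.3, -0.4]
finger_gap: 0.0398
gripper_force: 0.0
```

Call:
{"fn": "play_rows", "kwargs": {
  "commands": [
    {"x": 10,"y": 1.3,"z": -20,"ax": 0,"ay": 0,"az": 0,"grip": 40},
    {"x": 20,"y": 2.6,"z": -41,"ax": 0,"ay": 0,"az": 0,"grip": 40},
    {"x": 26.1,"y": 3.5,"z": -54,"ax": 0,"ay": 0,"az": 0,"grip": 40},
    {"x": 26.1,"y": 3.5,"z": -54,"ax": 0,"ay": 0,"az": 0,"grip": 10},
    {"x": 26.1,"y": 3.5,"z": -54,"ax": 0,"ay": 0,"az": 0,"grip": 10},
    {"x": 26.1,"y": 3.5,"z": -54,"ax": 0,"ay": 0,"az": 0,"grip": 10},
    {"x": 26.1,"y": 3.5,"z": -54,"ax": 0,"ay": 0,"az": 0,"grip": 10},
    {"x": 26.1,"y": 3.5,"z": -54,"ax": 0,"ay": 0,"az": 0,"grip": 10}
  ]
}}

```text
clock: 7.0
position: [0.4614, 0.0591, 0.1454]
tool_rot: [153.9, -2.7, 92.2]
contact_force: [16.4, 1.1, -16.9]
finger_gap: 0.0154
gripper_force: 35.1
```

```bash
python3 - <<'E'
from h import *
from bench import *
s=get_state();print(s["clock"],"F desk",A.T@s["contact_force"],"M desk",A.T@s["ft_torque"],s["finger_gap"],s["gripper_force"]);print(local(s),cmd()[0],s["position"],s["joint_positions"].round(0))
p,R=pose(DIAL,50,-6-40);plan(p,R)
p,R=pose(DIAL,50,-6-75);plan(p,R)
E
```

```text
7.0 F desk [  7.33920279  -1.084401   -22.39539004] M desk [-0.13828197 -0.93172979  0.07649507] 0.015438129374400634 35.115662813186646
(array([ 0.5, 50.7, 50.2]), -6.16, array([ 0.004, -0.001, -1.   ])) [460.9  60.3 144.9] [0.46143935 0.05909627 0.1453838 ] [-11. -18. 135.  13.  39. -21.]
xyz [-0. -0.  0.] turn [ 17.3   2.4 -35.9] rows>= 4.6
xyz [-0. -0.  0.] turn [ 15.2   2.  -31.5] rows>= 4.1
```

Call:
{"fn": "play_rows", "kwargs": {
  "commands": [
    {"x": 0,"y": 0,"z": 0,"ax": 2.2,"ay": 0.3,"az": -4.5,"grip": 10},
    {"x": 0,"y": 0,"z": 0,"ax": 5.4,"ay": 0.8,"az": -11.2,"grip": 10},
    {"x": 0,"y": 0,"z": 0,"ax": 8.6,"ay": 1.2,"az": -17.9,"grip": 10},
    {"x": 0,"y": 0,"z": 0,"ax": 11.9,"ay": 1.6,"az": -24.7,"grip": 10},
    {"x": 0,"y": 0,"z": 0,"ax": 15.1,"ay": 2.1,"az": -31.4,"grip": 10},
    {"x": 0,"y": 0,"z": 0,"ax": 17.3,"ay": 2.4,"az": -35.9,"grip": 10}
  ]
}}

```text
clock: 7.6
position: [0.4612, 0.0592, 0.1453]
tool_rot: [161.2, -18.5, 54.5]
contact_force: [15.6, 2.0, -16.3]
finger_gap: 0.0155
gripper_force: 35.3
```

Call:
{"fn": "play_rows", "kwargs": {
  "commands": [
    {"x": 0,"y": 0,"z": 0,"ax": 3,"ay": 0.4,"az": -6.3,"grip": 10},
    {"x": 0,"y": 0,"z": 0,"ax": 6.1,"ay": 0.8,"az": -12.6,"grip": 10},
    {"x": 0,"y": 0,"z": 0,"ax": 9.1,"ay": 1.2,"az": -18.9,"grip": 10},
    {"x": 0,"y": 0,"z": 0,"ax": 12.2,"ay": 1.6,"az": -25.2,"grip": 10},
    {"x": 0,"y": 0,"z": 0,"ax": 15.2,"ay": 2,"az": -31.5,"grip": 10},
    {"x": 0,"y": 0,"z": 0,"ax": 15.2,"ay": 2,"az": -31.5,"grip": 10},
    {"x": 0,"y": 0,"z": 0,"ax": 15.2,"ay": 2,"az": -31.5,"grip": 10}
  ]
}}

```text
clock: 8.3
position: [0.4611, 0.0595, 0.1452]
tool_rot: [175.6, -25.8, 17.5]
contact_force: [14.8, 2.1, -13.9]
finger_gap: 0.0154
gripper_force: 35.4
```

```bash
python3 - <<'E'
from h import *
from bench import *
s=get_state();print(s["clock"],"F desk",A.T@s["contact_force"],"M desk",A.T@s["ft_torque"],s["finger_gap"],s["gripper_force"]);print(local(s))
E
```

```text
8.3 F desk [  7.37766154   0.13600993 -19.03583686] M desk [ 0.25341985 -0.80469868 -0.05697102] 0.01536344337655376 35.391061305999756
(array([ 0.2, 51.2, 50.2]), -81.17, array([ 0.003, -0.001, -1.   ]))
```

Call:
{"fn": "play_rows", "kwargs": {
  "commands": [
    {"x": 0.3,"y": 0,"z": -0.7,"ax": 0,"ay": 0,"az": 0,"grip": 10},
    {"x": 0.3,"y": 0,"z": -0.7,"ax": 0,"ay": 0,"az": 0,"grip": 40},
    {"x": 0.3,"y": 0,"z": -0.7,"ax": 0,"ay": 0,"az": 0,"grip": 40},
    {"x": -6,"y": -1,"z": 12,"ax": 0,"ay": 0,"az": 0,"grip": 40},
    {"x": -17,"y": -2,"z": 35,"ax": 0,"ay": 0,"az": 0,"grip": 40},
    {"x": -26,"y": -4,"z": 54,"ax": 0,"ay": 0,"az": 0,"grip": 40},
    {"x": -26,"y": -4,"z": 54,"ax": 0,"ay": 0,"az": 0,"grip": 40}
  ]
}}

```text
clock: 9.0
position: [0.4362, 0.0552, 0.2028]
tool_rot: [175.3, -26.1, 17.8]
contact_force: [0.2, 0.4, 0.8]
finger_gap: 0.0397
gripper_force: 0.0
```

```bash
python3 - <<'E'
from h import *
p,R=cmd();json.dump([(p+[-26,-4,54]).tolist(),R.tolist()],open("cmd.json","w"))
p,R=pose(LOCK,112,-58);plan(p,R)
E
```

```text
xyz [  13.  -102.7    1.8] turn [-10.   -1.3  20.7] rows>= 2.7
```

Call:
{"fn": "play_rows", "kwargs": {
  "commands": [
    {"x": 3,"y": -26,"z": 0.5,"ax": -2.5,"ay": -0.3,"az": 5.2,"grip": 40},
    {"x": 6,"y": -52,"z": 1,"ax": -5,"ay": -0.6,"az": 10.4,"grip": 40},
    {"x": 10,"y": -77,"z": 1.4,"ax": -7.5,"ay": -1,"az": 15.5,"grip": 40},
    {"x": 13,"y": -102.7,"z": 1.8,"ax": -10,"ay": -1.3,"az": 20.7,"grip": 40},
    {"x": 13,"y": -102.7,"z": 1.8,"ax": -10,"ay": -1.3,"az": 20.7,"grip": 40},
    {"x": 13,"y": -102.7,"z": 1.8,"ax": -10,"ay": -1.3,"az": 20.7,"grip": 40},
    {"x": 13,"y": -102.7,"z": 1.8,"ax": -10,"ay": -1.3,"az": 20.7,"grip": 40}
  ]
}}

```text
clock: 9.7
position: [0.4475, -0.0462, 0.2002]
tool_rot: [165.6, -21.8, 42.5]
contact_force: [-0.8, 0.4, -0.1]
finger_gap: 0.0399
gripper_force: 0.0
```

```bash
python3 - <<'E'
from h import *
from bench import *
s=get_state();print(s["clock"],local(s),s["position"],cmd()[0])
d=snapshot("top");np.savez("top2.npz",**d);e=snapshot("scene");np.savez("scene2.npz",**e)
print("tab",[white(d,DIAL,9,48,69,t,(9,9)) for t in(60,110)])
print("ptr",[white(d,DIAL,10,27,47,t,(9,14)) for t in(40,60)],"barline",[white(d,DIAL,48,-5,33,t,(9,50)) for t in (40,60)])
a=cv2.resize(d["img"][190:240,225:315],(800,444),interpolation=3)
cv2.imwrite("pics/v3.png",a[...,::-1])
E
```

```text
9.7 (array([ -0.5, -51.7, 111.8]), -57.99, array([-0.001,  0.001, -1.   ])) [ 0.44752421 -0.04617616  0.20024622] [447.9 -46.4 200.7]
tab [(array([57.9,  9.6]), 9.4, 19), (array([58. ,  9.1]), 8.88, 12)]
ptr [(array([36.1,  5.4]), 8.54, 12), (array([35.5,  5.1]), 8.24, 8)] barline [(array([15.5,  2.4]), 8.69, 14), (array([14.8,  2.2]), 8.66, 9)]
```

View pics/v3.png

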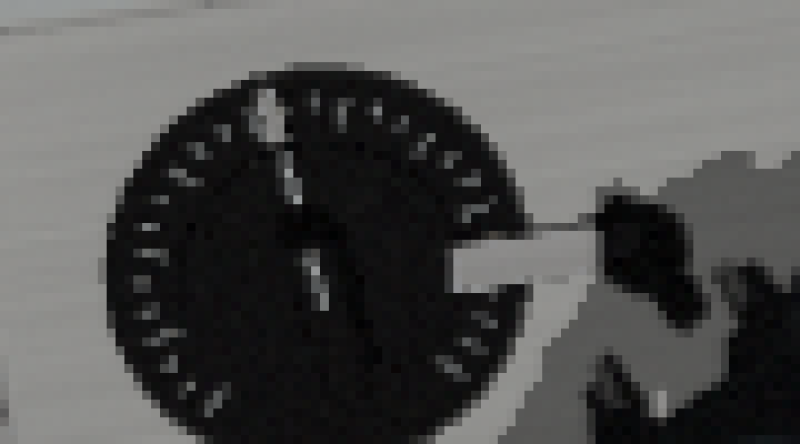

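The pointer line (crop 290,180) points straight at the tab (268,115): bearings are 8.5–8.8° against 8.9–9.4°, so they line up within about half a degree. Now I'll regrip the lock and tighten.

Call:
{"fn": "play_rows", "kwargs": {
  "commands": [
    {"x": 10,"y": 1.3,"z": -20,"ax": 0,"ay": 0,"az": 0,"grip": 40},
    {"x": 20,"y": 2.7,"z": -41,"ax": 0,"ay": 0,"az": 0,"grip": 40},
    {"x": 26.7,"y": 3.6,"z": -55.3,"ax": 0,"ay": 0,"az": 0,"grip": 40},
    {"x": 26.7,"y": 3.6,"z": -55.3,"ax": 0,"ay": 0,"az": 0,"grip": 40},
    {"x": 26.7,"y": 3.6,"z": -55.3,"ax": 0,"ay": 0,"az": 0,"grip": 5},
    {"x": 26.7,"y": 3.6,"z": -55.3,"ax": 0,"ay": 0,"az": 0,"grip": 5},
    {"x": 26.7,"y": 3.6,"z": -55.3,"ax": 0,"ay": 0,"az": 0,"grip": 5},
    {"x": 26.7,"y": 3.6,"z": -55.3,"ax": 0,"ay": 0,"az": 0,"grip": 5}
  ],
  "grip_force": 60
}}

```text
clock: 10.6
position: [0.475, -0.0436, 0.147]
tool_rot: [165.4, -21.8, 42.6]
contact_force: [-3.5, -0.2, 5.6]
finger_gap: 0.0116
gripper_force: 62.0
```

```bash
cat > st.py <<'E'
from h import *
from bench import *
s=get_state();print(s["clock"],"F desk",(A.T@s["contact_force"]).round(1),"M desk",(A.T@s["ft_torque"]).round(2),s["finger_gap"].round(4),s["gripper_force"]);print(local(s),s["joint_positions"].round(0))
E
python3 st.py; python3 - <<'E'
from h import *
p,R=cmd();json.dump([(p+[26.7,3.6,-55.3]).tolist(),R.tolist()],open("cmd.json","w"))
p,R=pose(LOCK,50.5,-108);plan(p,R)
E
```

```text
xyz [ 0. -0. -0.] turn [ 21.8   2.9 -45. ] rows>= 5.8Traceback (most recent call last):
  File "st.py", line 3, in <module>
    s=get_state();print(s["clock"],"F desk",(A.T@s["contact_force"]).round(1),"M desk",(A.T@s["ft_torque"]).round(2),s["finger_gap"].round(4),s["gripper_force"]);print(local(s),s["joint_positions"].round(0))
                                                                                                                     ^^^^^^^^^^^^^^^^^^^^^
AttributeError: 'float' object has no attribute 'round'
```

Gripped. Back 45° first, more slowly toward the end.

Call:
{"fn": "play_rows", "kwargs": {
  "commands": [
    {"x": 0,"y": 0,"z": 0,"ax": 3,"ay": 0.4,"az": -6.3,"grip": 5},
    {"x": 0,"y": 0,"z": 0,"ax": 6.5,"ay": 0.9,"az": -13.5,"grip": 5},
    {"x": 0,"y": 0,"z": 0,"ax": 10,"ay": 1.3,"az": -20.7,"grip": 5},
    {"x": 0,"y": 0,"z": 0,"ax": 13.5,"ay": 1.8,"az": -27.9,"grip": 5},
    {"x": 0,"y": 0,"z": 0,"ax": 16.6,"ay": 2.2,"az": -34.2,"grip": 5},
    {"x": 0,"y": 0,"z": 0,"ax": 19.6,"ay": 2.6,"az": -40.5,"grip": 5},
    {"x": 0,"y": 0,"z": 0,"ax": 21.8,"ay": 2.9,"az": -45,"grip": 5},
    {"x": 0,"y": 0,"z": 0,"ax": 21.8,"ay": 2.9,"az": -45,"grip": 5}
  ],
  "grip_force": 90
}}

```text
clock: 11.4
position: [0.475, -0.0435, 0.1471]
tool_rot: [-171.4, -24.7, -12.3]
contact_force: [-5.8, -0.9, 8.8]
finger_gap: 0.0107
gripper_force: 91.2
```

```bash
sed -i 's/s\["finger_gap"\].round(4)/round(s["finger_gap"],4)/' st.py; python3 st.py; python3 - <<'E'
from h import *
p,R=pose(LOCK,50.5,-108-12);plan(p,R)
E
```

```text
11.4 F desk [-1.4 -0.1 10.5] M desk [ 0.19  0.51 -0.2 ] 0.0107 91.2463116645813
(array([  0.9, -52.8,  51.9]), -108.11, array([ 0.002, -0.   , -1.   ])) [-26. -16. 133.  21.  42.  61.]
xyz [ 0. -0. -0.] turn [  5.2   0.7 -10.8] rows>= 1.4
```

Call:
{"fn": "play_rows", "kwargs": {
  "commands": [
    {"x": 0,"y": 0,"z": 0,"ax": 1.7,"ay": 0.2,"az": -3.6,"grip": 5},
    {"x": 0,"y": 0,"z": 0,"ax": 3.5,"ay": 0.5,"az": -7.2,"grip": 5},
    {"x": 0,"y": 0,"z": 0,"ax": 5.2,"ay": 0.7,"az": -10.8,"grip": 5},
    {"x": 0,"y": 0,"z": 0,"ax": 5.2,"ay": 0.7,"az": -10.8,"grip": 5}
  ]
}}

```text
clock: 11.8
position: [0.475, -0.0435, 0.1471]
tool_rot: [-166.2, -22.4, -25.1]
contact_force: [-6.1, 0.6, 7.3]
finger_gap: 0.0108
gripper_force: 91.2
```

```bash
python3 st.py; python3 - <<'E'
from h import *
p,R=pose(LOCK,50.5,-108-24);plan(p,R)
E
```

```text
11.8 F desk [-2.2  1.4  9.1] M desk [ 0.21  0.5  -0.21] 0.0108 91.24775290489197
(array([  1. , -52.8,  51.9]), -120.09, array([ 0.002, -0.001, -1.   ])) [-26. -16. 133.  21.  42.  73.]
xyz [ 0. -0. -0.] turn [  5.2   0.7 -10.7] rows>= 1.4
```

Call:
{"fn": "play_rows", "kwargs": {
  "commands": [
    {"x": 0,"y": 0,"z": 0,"ax": 1.7,"ay": 0.2,"az": -3.6,"grip": 5},
    {"x": 0,"y": 0,"z": 0,"ax": 3.5,"ay": 0.5,"az": -7.2,"grip": 5},
    {"x": 0,"y": 0,"z": 0,"ax": 5.2,"ay": 0.7,"az": -10.7,"grip": 5},
    {"x": 0,"y": 0,"z": 0,"ax": 5.2,"ay": 0.7,"az": -10.7,"grip": 5}
  ]
}}

```text
clock: 12.2
position: [0.475, -0.0435, 0.1471]
tool_rot: [-161.8, -19.1, -37.4]
contact_force: [-5.8, 0.4, 7.4]
finger_gap: 0.0104
gripper_force: 91.2
```

```bash
python3 st.py; python3 - <<'E'
from h import *
p,R=pose(LOCK,50.5,-108-36);plan(p,R)
E
```

```text
12.2 F desk [-1.8  1.1  9.1] M desk [ 0.28  0.54 -0.14] 0.0104 91.24119400978088
(array([  1. , -52.7,  51.9]), -132.01, array([ 0.002, -0.   , -1.   ])) [-26. -16. 133.  21.  42.  85.]
xyz [ 0. -0. -0.] turn [  5.2   0.8 -10.8] rows>= 1.4
```

Call:
{"fn": "play_rows", "kwargs": {
  "commands": [
    {"x": 0,"y": 0,"z": 0,"ax": 1.7,"ay": 0.2,"az": -3.6,"grip": 5},
    {"x": 0,"y": 0,"z": 0,"ax": 3.5,"ay": 0.5,"az": -7.2,"grip": 5},
    {"x": 0,"y": 0,"z": 0,"ax": 5.2,"ay": 0.8,"az": -10.8,"grip": 5},
    {"x": 0,"y": 0,"z": 0,"ax": 5.2,"ay": 0.8,"az": -10.8,"grip": 5}
  ]
}}

```text
clock: 12.6
position: [0.4751, -0.0435, 0.1471]
tool_rot: [-158.4, -15.0, -49.2]
contact_force: [-5.1, 0.6, 8.0]
finger_gap: 0.0108
gripper_force: 91.2
```

```bash
python3 st.py; python3 - <<'E'
from h import *
from bench import *
d=snapshot("top");a=d["img"][190:240,225:315];e=snapshot("scene")["img"][145:190,190:310]
cv2.imwrite("pics/v4.png",cv2.vconcat([cv2.resize(a,(700,389),interpolation=3),cv2.resize(e,(700,210))])[...,::-1])
print("ptr",[white(d,DIAL,10,27,47,t,(9,14)) for t in(40,60)],"barline",[white(d,DIAL,48,-5,33,t,(9,50)) for t in (40,60)])
p,R=pose(LOCK,50.5,-108-42);plan(p,R)
E
```

```text
12.6 F desk [-0.9  1.3  9.4] M desk [ 0.22  0.51 -0.13] 0.0108 91.22191429138184
(array([  1. , -52.8,  51.9]), -144.02, array([ 0.001, -0.001, -1.   ])) [-26. -15. 133.  21.  42.  97.]
ptr [(array([36.1,  5.4]), 8.53, 12), (array([35.4,  5.1]), 8.24, 8)] barline [(array([15.6,  2.4]), 8.67, 12), (array([14.8,  2.2]), 8.65, 9)]
xyz [ 0. -0. -0.] turn [ 2.6  0.3 -5.4] rows>= 0.7
```

View pics/v4.png

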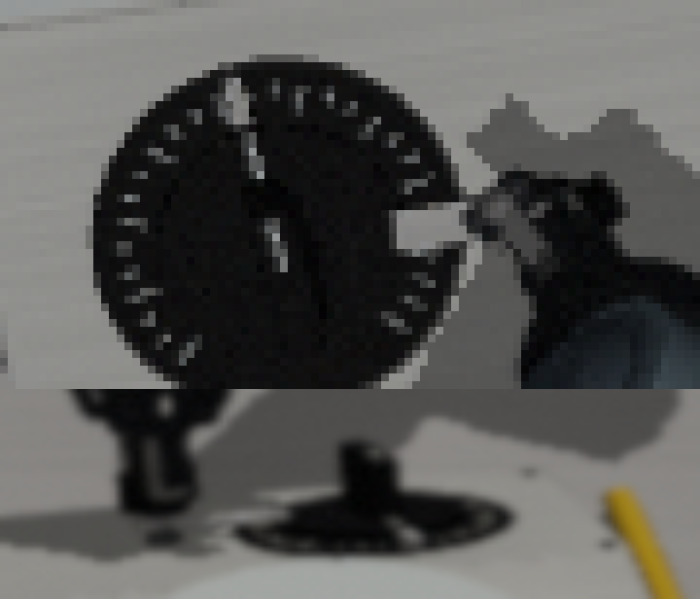

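The pointer is still in line with the tab (235,100) and the fingers hold the lock bar. There's no stop torque yet, so I'll carry on clockwise.

Call:
{"fn": "play_rows", "kwargs": {
  "commands": [
    {"x": 0,"y": 0,"z": 0,"ax": 1.3,"ay": 0.2,"az": -2.7,"grip": 5},
    {"x": 0,"y": 0,"z": 0,"ax": 2.6,"ay": 0.3,"az": -5.4,"grip": 5},
    {"x": 0,"y": 0,"z": 0,"ax": 2.6,"ay": 0.3,"az": -5.4,"grip": 5}
  ]
}}

```text
clock: 13.0
position: [0.475, -0.0436, 0.1471]
tool_rot: [-157.3, -13.0, -54.4]
contact_force: [-4.3, 2.3, 5.8]
finger_gap: 0.0108
gripper_force: 109.9
```

```bash
python3 st.py; python3 - <<'E'
from h import *
p,R=pose(LOCK,50.5,-108-50);plan(p,R)
E
```

```text
13.0 F desk [-1.   2.9  7. ] M desk [0.42 0.09 2.34] 0.0108 109.86175906495191
(array([  1. , -52.8,  52. ]), -149.42, array([ 0.   , -0.002, -1.   ])) [-26. -16. 133.  21.  42. 103.]
xyz [ 0. -0. -0.] turn [ 3.5  0.5 -7.2] rows>= 0.9
```

The hard stop came up sharply (torque 2.3 N·m). I'll press 1° further to seat it firmly.

Call:
{"fn": "play_rows", "kwargs": {
  "commands": [
    {"x": 0,"y": 0,"z": 0,"ax": 0.4,"ay": 0.1,"az": -0.9,"grip": 5},
    {"x": 0,"y": 0,"z": 0,"ax": 0.4,"ay": 0.1,"az": -0.9,"grip": 5},
    {"x": 0,"y": 0,"z": 0,"ax": 0.4,"ay": 0.1,"az": -0.9,"grip": 5}
  ]
}}

```text
clock: 13.3
position: [0.475, -0.0436, 0.1472]
tool_rot: [-157.2, -12.7, -55.2]
contact_force: [-3.0, 2.4, 6.3]
finger_gap: 0.0106
gripper_force: 116.6
```

```bash
python3 st.py
```

```text
13.3 F desk [0.3 2.8 6.8] M desk [0.39 0.17 2.62] 0.0106 116.64345366909401
(array([  1. , -52.8,  52. ]), -150.28, array([-0.001, -0.003, -1.   ])) [-26. -16. 133.  21.  42. 104.]
```

Call:
{"fn": "play_rows", "kwargs": {
  "commands": [
    {"x": 0,"y": 0,"z": 0,"ax": 0.4,"ay": 0.1,"az": -0.9,"grip": 5},
    {"x": 0,"y": 0,"z": 0,"ax": 1.3,"ay": 0.2,"az": -2.7,"grip": 5},
    {"x": 0,"y": 0,"z": 0,"ax": 1.3,"ay": 0.2,"az": -2.7,"grip": 5}
  ],
  "grip_force": 110
}}

```text
clock: 13.6
position: [0.475, -0.0436, 0.1472]
tool_rot: [-156.7, -11.6, -57.8]
contact_force: [-1.8, 2.8, 6.0]
finger_gap: 0.0107
gripper_force: 141.1
```

```bash
python3 st.py
```

```text
13.6 F desk [1.3 3.  6. ] M desk [0.49 0.09 3.46] 0.0107 141.09389908611774
(array([  1. , -52.8,  52.1]), -153.09, array([-0.002, -0.004, -1.   ])) [-26. -15. 133.  21.  42. 107.]
```

Torque rises elastically to 3.5 N·m against the stop, so it is seated. Release straight out and check.

Call:
{"fn": "play_rows", "kwargs": {
  "commands": [
    {"x": 0,"y": 0,"z": 0,"ax": 0,"ay": 0,"az": 0,"grip": 40},
    {"x": 0,"y": 0,"z": 0,"ax": 0,"ay": 0,"az": 0,"grip": 40},
    {"x": 0,"y": 0,"z": 0,"ax": 0,"ay": 0,"az": 0,"grip": 40},
    {"x": -8,"y": -1,"z": 16,"ax": 0,"ay": 0,"az": 0,"grip": 40},
    {"x": -20,"y": -3,"z": 41,"ax": 0,"ay": 0,"az": 0,"grip": 40},
    {"x": -30,"y": -25,"z": 62,"ax": 0,"ay": 0,"az": 0,"grip": 40},
    {"x": -30,"y": -65,"z": 80,"ax": 0,"ay": 0,"az": 0,"grip": 40},
    {"x": -30,"y": -105,"z": 95,"ax": 0,"ay": 0,"az": 0,"grip": 40}
  ]
}}

```text
clock: 14.4
position: [0.4444, -0.1495, 0.2423]
tool_rot: [-156.3, -11.2, -58.6]
contact_force: [0.6, 0.5, 0.2]
finger_gap: 0.0401
gripper_force: 0.0
```

Call:
{"fn": "play_rows", "kwargs": {
  "commands": [
    {"x": 0,"y": -30,"z": 0,"ax": 0,"ay": 0,"az": 0,"grip": 40},
    {"x": 0,"y": -60,"z": 0,"ax": 0,"ay": 0,"az": 0,"grip": 40},
    {"x": 0,"y": -80,"z": 0,"ax": 0,"ay": 0,"az": 0,"grip": 40},
    {"x": 0,"y": -80,"z": 0,"ax": 0,"ay": 0,"az": 0,"grip": 40},
    {"x": 0,"y": -80,"z": 0,"ax": 0,"ay": 0,"az": 0,"grip": 40}
  ]
}}

```text
clock: 14.9
position: [0.4443, -0.2282, 0.2403]
tool_rot: [-156.4, -11.0, -58.7]
contact_force: [0.1, 0.5, -0.0]
finger_gap: 0.0398
gripper_force: 0.0
```

```bash
python3 st.py; python3 - <<'E'
from h import *
from bench import *
d=snapshot("top");e=snapshot("scene")
a=cv2.resize(d["img"][175:255,195:345],(800,427),interpolation=3);cv2.imwrite("pics/v5.png",a[...,::-1])
print("tab",[white(d,DIAL,9,48,69,t,(9,9)) for t in(60,110)])
print("ptr",[white(d,DIAL,10,27,47,t,(9,14)) for t in(40,60)],"barline",[white(d,DIAL,48,-5,33,t,(9,50)) for t in (40,60)])
E
```

```text
14.9 F desk [ 0.2  0.5 -0.1] M desk [-0.01  0.15  0.02] 0.0398 0.0
(array([  -7.9, -231.7,  159.9]), -154.06, array([-0.002, -0.   , -1.   ])) [-51. -17. 123.  25.  62.  86.]
tab [(array([57.9,  9.6]), 9.43, 20), (array([58.,  9.]), 8.85, 12)]
ptr [(array([36.2,  5.5]), 8.56, 12), (array([35.6,  5.1]), 8.22, 9)] barline [(array([15.6,  2.4]), 8.72, 14), (array([14.9,  2.3]), 8.63, 9)]
```

View pics/v5.png

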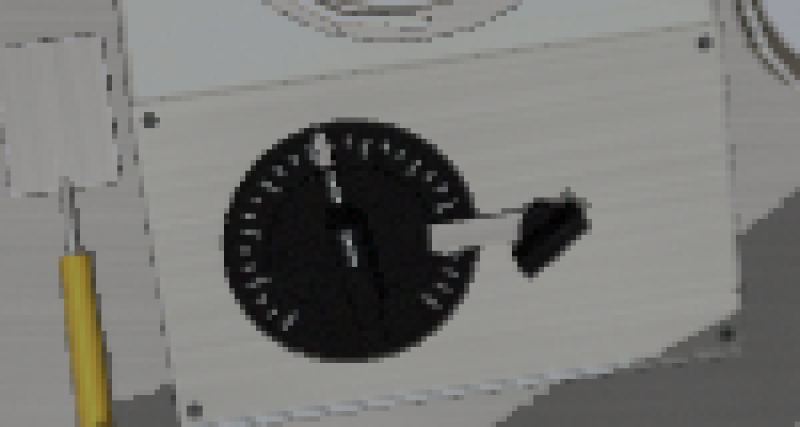

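The final view shows the pointer still in line with the tab (crop 335,190 and 320,150). The lock bar is turned clockwise to its stop (525,265 to 580,205), the strap is over the flange, and the knife is undisturbed.

```bash
python3 -c "
from bench import *
print(job_done())"
```

```text
the job is handed in; nothing more can be done
None
```

I freed the lock, turned the dial until its pointer was within about 1° of the marker tab by camera, screwed the lock down to its hard stop, and handed the job in at about 15 s of the 67 s allowed.

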